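Start the clamp screw at the bottom of the die block's well

TASK

Take the long clamp screw out of the wooden rack, lower it into the deep well of the die block, find its thread start at the bottom by feel and screw it fully home, then let go. Do not force it: a thread that is not caught must never be pushed hard. Leave the short screw, the jar and the hammer where they are.

Things in the scene. Friction and masses are not known exactly. Their poses are not given: they have to be found in the camera images.
- screw_grip (a point): long clamp screw, steel, 0.18 to 0.29 kg, hanging upright by its flange in one of the two rack holes. This point: centre of its bar head, to be grasped: 56 mm long (along this point's x), 12 mm thick (y), 22 mm tall; z is up the screw. Below: a thin neck, then a flange (34 mm diameter, 5 mm thick) with its underside 31.5 mm below this point, then a 16 mm shank, 85.5 mm long, to the tip.
- screw_tip (a point): tapered lower end of the long screw, 117 mm below the centre of its bar; axes as screw_grip. 12 mm above it two thread lugs (5 mm wide and high, flat below, round above, 25 mm across over both) stick out along x, in line with the bar.
- screw: the long screw as a whole: origin at its tip, same point and axes as screw_tip.
- block: fixed dark steel die block with the well: 74 x 74 mm, top face 100 mm above the table, on a lower foot, a small strap die standing 89 mm high on its +x side. Origin at the centre of its underside. More than 45 N of contact force anywhere between screw and block ruins the thread.
- well (a point): centre of the well's mouth in the top face of the block, axes as the block. Round hole, 28 mm diameter, chamfer 2 mm. Height of the screw's flange underside above this face: about 16 mm with the lugs resting on the ring in the well, 11.5 mm when they have dropped into its gaps, 3.5 mm fully home.
- ring (a point): in the well, 60 mm below its mouth: top centre of the threaded ring (bore 18 mm), out of sight. The lugs enter it by two opposite gaps, 7 to 10 mm wide. The line of the gaps is at an unknown angle, any at all (this point's axes do not show it). In line with them (within 0.1 rad) the lugs drop 4.5 mm: the thread start.
- pad (a point): rest height of the spring pad under the ring, 74 mm below the mouth; the screw's tip lands on it as the lugs drop into the gaps. It pushes up with 3 N at first and 0.6 N per mm more. Press about 5 mm down on it (6 N) and the lugs clear the thread and can be turned under it; let go earlier, the screw rises again. It yields 14.5 mm at most, then is solid.
- home (a point): where the tip is when the screw is home, 82 mm below the mouth. Turned clockwise seen from above, the lugs run under a right-hand thread that drops 4 mm in 1.26 rad, then runs level to a firm stop about 1.87 rad from the gaps (beyond 0.18 Nm the ring itself slips round). Home the spring pushes with 8 N; the thread holds the screw where it is left.
- stub_grip (a point): bystander: the short screw in the other rack hole, centre of its bar head (36 x 12 x 22 mm); same flange and height of head as the long one, a 45 mm shank without lugs.
- rack: fixed wooden rack, 70 x 180 mm, 100 mm high, two holes of 28 mm at y = -50 and +50 mm in its own frame, each with a screw; either screw may be in either hole. Origin at the centre of its underside.
- jar_mid (a point): bystander: amber glass jar, 56 mm diameter, 75 mm tall; its centre.
- hammer_grip (a point): bystander: hammer lying on the table; a point on its handle.

How it is judged (in metres and radians):
On the way:
1. the long screw is out of the rack and upright inside the well (horizontal distance between screw_tip and well below 0.006 m and z of screw_tip in the frame of well below -0.02 m), for 0.1 s.
At the end, for the whole second after the job is handed in: The long screw stands released in the well, screwed home: tip at least 80.5 mm below the mouth (flange within 5 mm of the block's top), within 4 mm of the well's axis, tilted under 0.08 rad, at rest (z of screw_tip in the frame of well below -0.0805 m and horizontal distance between screw_tip and well below 0.004 m and angle between screw_tip's own z axis and vertical below 0.08 rad and linear speed of screw below 0.02 m/s); the robot touches nothing.
It fails at once if the screw is forced: more than 45 N between the long screw and the die block (contact force between screw and block above 45 N).
It fails at once if the short screw is moved by more than 20 mm (distance of stub_grip from where it was at the start of the episode above 0.02 m).
It fails at once if the jar is moved by more than 20 mm (distance of jar_mid from where it was at the start of the episode above 0.02 m).
It fails at once if the hammer is moved by more than 20 mm (distance of hammer_grip from where it was at the start of the episode above 0.02 m).
It also fails if it takes over 72 s, if anything falls off the work surface, if the arm or the gripper's body presses on something with over 40 N, if the wrist force passes 120 N, or if a joint passes its speed limit or range.

ROBOT

A 6-joint arm with a two-finger parallel gripper is mounted at the origin on the work surface. World frame = base frame: x ahead of the robot, y to its left, z up, the work surface at z = 0. Lengths are in mm, angles in rad, forces in N, time in s.
With the tool pointing down it reaches from about 300 to 775 mm from the base axis. Payload 14.6 kg.
Tool frame: the origin (TCP) lies midway between the tips of the shut fingers; the grasp point (between the pads) lies 19 mm behind it; y points along the fingers, z is the direction in which the jaws open and shut, and the axes are right-handed (so a half turn about y gives the same grasp; the last joint's range is limited). The gripper opens to 94 mm and grips with 3 to 60 N. Pads are 16 mm wide; open, the fingers measure 119 mm over their backs; the gripper's body (75 mm by 177 mm) begins 78 mm behind the grasp point.
Start: joints at [-1.384, 0.3, 1.521, -0, 1.321, -0.067], TCP at [138.09, -532.373, 205.446] pointing down, gripper open.
Joint ranges: [-3.03, 3.03], [-0.79, 2.21], [0.23, 2.52], [-1.04, 4.18], [0, 3.07], [-2.55, 2.55]. Speed limits (rad/s): [2.22, 2.22, 2.57, 3.14, 3.14, 3.14].

INTERFACE

Orientations are given as [roll, pitch, yaw] about the fixed x, y, z axes, in that order (R = Rz(yaw) Ry(pitch) Rx(roll)).
In Python, from cell import manip gives the robot as it stands.
- The arm moves only by the tool play_rows, never from a script. Its argument "series" is a list of rows, each a list of 3 entries, a list of its own where there are three numbers: the shift along the tool's x, y, z in m, then the turn about the tool's y in rad, then the closure, from 0 (fully open) to 1 (shut). In form: [[[dx, dy, dz], twist, grip], ...]. A call has 1 to 20 rows; each row is the pose to reach, as a shift and turn from the pose measured when the call began, along the tool's axes at that moment; what a row does not reach only later rows make up. A row lasts 1/10 s, in which the tool goes at most 50 mm and 8.59 degrees, less where a joint would pass 70% of its speed; a pose out of reach is approached as far as the arm can. A call with a gripper value outside its range is refused whole. The fingers move at their own pace and stop on an object; "squeeze" is the grip in N (left out, the last holds). Time passes only in rows, so rows that repeat a pose let the fingers close. It gives the time, the measured TCP pose, the force and the opening at its end, in the units of the state.
- manip.read_state(): the state, without advancing time (a new reading comes with each control period).
- manip.camera(name): name is "scene" or "top" or "wrist"; returns the picture (384x512x3 uint8, red, green, blue); there is no depth.
- manip.camera_params(name): a dict with "K" (3x3 intrinsics, pixels), "dist_coeffs" ([k1, k2, p1, p2, k3] as OpenCV has them; the pictures are not rectified), "rvec" (rotation vector, rad) and "tvec" (3), from world to camera coordinates, as OpenCV has them. Camera axes: x right, y down, z forward; pixel columns grow to the right and rows downward; lengths in mm; the calibration is good to about 2 mm. A picture is of the moment at which its call begins: read the wrist's pose just before it. camera_params takes no time and is no camera call; for the wrist camera it gives the pose at the moment of the call.
- manip.sign_off(): hands the job in, once; it reports no verdict.
The state is a dict: "clock": time; "joints": joint angles; "qd": joint speeds; "effort": joint torques, N m; "eef_pos": TCP position; "eef_rot": TCP orientation; "wrist_force": force on the tool from outside, world axes, zero at the start; "moment": the same for the moment, N m; "finger_gap": finger opening in mm.
Only numpy, scipy, OpenCV 4.12 (cv2) and the standard library are available. Lean on these libraries where they do the work, as an engineer would, in place of code of your own. Each camera call takes 0.05 s, during which the arm holds its last target. There are 200 camera calls.

## Working session

There is one attempt and no reset: what is moved stays moved. The work goes in short steps, Python scripts to look and compute and a tool call to move; the robot and the scene stay as the last step left them, time stands still between calls to the robot, and variables do not carry over. Pictures are saved under pics/ and viewed, about 8 in all and at most 12, crops included, and the job is handed in when it is done.

Besides the shell and the picture viewer there is one more tool, called after ">>>" as name(argument=value, ...), one argument or row to a line, values as JSON. play_rows: Moves the arm, as the interface text tells. Its arguments: {"type":"object","properties":{"series":{"type":"array","items":{"type":"array"}},"squeeze":{"type":"number"}},"required":["series"]}

```bash
ls; mkdir -p pics; cat > h.py <<'E'
import numpy as np, cv2
from cell import manip
def cam(n):
    p=manip.camera_params(n); im=manip.camera(n); return im,p
def save(n,im): cv2.imwrite('pics/'+n,im[:,:,::-1])
def ray(p,uv):
    K=np.array(p['K'],float);d=np.array(p['dist_coeffs'],float)
    R=cv2.Rodrigues(np.array(p['rvec'],float))[0];t=np.array(p['tvec'],float).ravel()
    x=cv2.undistortPoints(np.array([[uv]],float),K,d)[0,0]
    return -R.T@t, R.T@np.array([x[0],x[1],1.])
def plane(p,uv,z):
    c,d=ray(p,uv); return c+d*(z-c[2])/d[2]
def proj(p,X):
    return cv2.projectPoints(np.array(X,float).reshape(-1,3),np.array(p['rvec'],float),np.array(p['tvec'],float),np.array(p['K'],float),np.array(p['dist_coeffs'],float))[0].reshape(-1,2)
E
python3 - <<'E'
from h import *
s=manip.read_state();print(s)
a,p=cam('top');b,q=cam('scene')
save('top.png',a);save('scene.png',b)
print(p,q)
E
```

```text
pics
{'clock': 0.0, 'joints': array([-1.38359599e+00,  3.00466210e-01,  1.52159984e+00, -1.68230249e-05,
        1.32067766e+00, -6.65815893e-02]), 'qd': array([-3.73358239e-04, -1.53972831e-04,  1.38779445e-03, -7.85645218e-05,
       -9.90713893e-04, -7.95532692e-04]), 'effort': array([-3.38889868e-04, -5.31804729e+01, -3.52741456e+01,  7.06728618e-02,
        2.43513932e-02, -9.86362625e-05]), 'eef_pos': array([ 138.03980134, -532.12152412,  204.88107317]), 'eef_rot': array([-1.57194592e+00,  6.03238532e-05, -2.88780659e+00]), 'wrist_force': array([ 0.24355286,  0.33010455, -0.62848897]), 'moment': array([-0.07264013,  0.01833682,  0.0237612 ]), 'finger_gap': 93.9104142006007}
{'K': array([[376.54782382,   0.        , 254.62926097],
       [  0.        , 376.54782382, 197.834403  ],
       [  0.        ,   0.        ,   1.        ]]), 'dist_coeffs': array([-0.02302368,  0.        ,  0.        ,  0.        ,  0.        ]), 'rvec': array([ 2.12403153, -2.14895336,  0.20197103]), 'tvec': array([-68.74107034, 525.34137541, 905.06709819])} {'K': array([[449.95117582,   0.        , 247.55026228],
       [  0.        , 449.95117582, 191.03378092],
       [  0.        ,   0.        ,   1.        ]]), 'dist_coeffs': array([0.05973996, 0.        , 0.        , 0.        , 0.        ]), 'rvec': array([ 1.40125933,  2.18654141, -0.89828288]), 'tvec': array([ 285.11489152, -258.46814335, 1356.96643654])}
```

View pics/top.png

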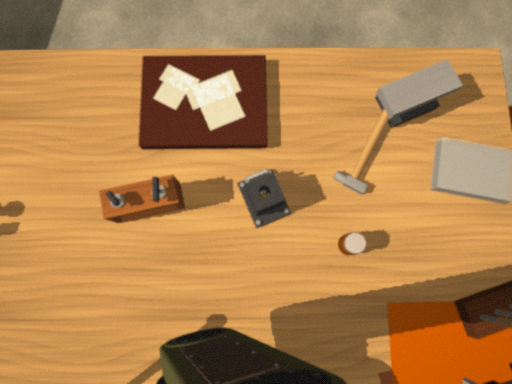

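View pics/scene.png

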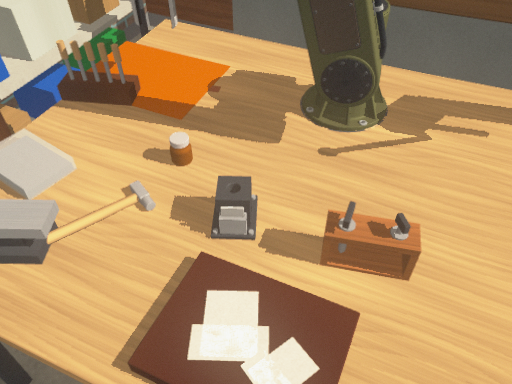

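The top view shows the rack at about (140,198), with bars near (156,188) and (117,199), and the block hole near (265,190). The jar is at (353,243) and the hammer head at (350,182). I'll take enlarged crops next.

```bash
python3 - <<'E'
from h import *
a=cv2.imread('pics/top.png')
c=np.hstack([cv2.resize(a[165:235,95:195],None,fx=4,fy=4,interpolation=2),cv2.resize(a[165:235,220:310],None,fx=4,fy=4,interpolation=2)])
cv2.imwrite('pics/crop1.png',c)
p=manip.camera_params('top')
for n,uv,z in [('barA',(156,188),142),('barB',(117,199),142),('well',(265,190),100),('jar',(353,243),75),('hamhead',(350,182),15)]: print(n,plane(p,uv,z).round(1))
print(ray(p,(0,0))[0])
E
```

```text
barA [532.7 150.7 142. ]
barB [508.3 238.2 142. ]
well [533.8 -99.1 100. ]
jar [ 406.4 -310.3   75. ]
hamhead [ 569.9 -328.1   15. ]
[359.40076327 -60.56623388 983.37082038]
```

View pics/crop1.png

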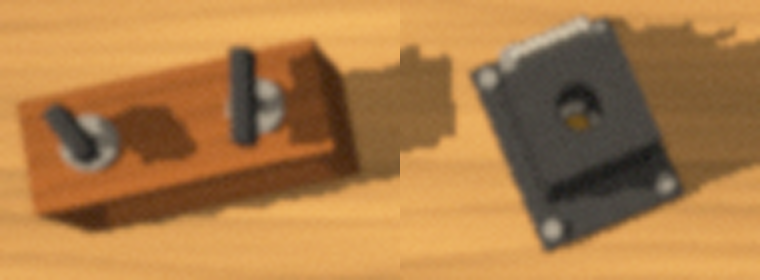

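```bash
cat >> h.py <<'E'
from scipy.spatial.transform import Rotation as Ro
def shift(xyz,yaw=None,s=None):
    s=s or manip.read_state(); R=Ro.from_euler('xyz',s['eef_rot']).as_matrix()
    d=R.T@(np.array(xyz,float)-s['eef_pos'])/1000
    y0=s['eef_rot'][2]; tw=0 if yaw is None else -((yaw-y0+np.pi/2)%np.pi-np.pi/2)
    return d.round(4),round(tw,3)
E
python3 - <<'E'
from h import *
p=manip.camera_params('top')
f=lambda x,y,ox=95:(ox+x/4-.4,165+y/4-.4)
e1=plane(p,f(240,48),142.5);e2=plane(p,f(245,142),142.5);v=e1-e2
print(e1,e2,np.linalg.norm(v),np.arctan2(v[1],v[0]))
b1=plane(p,f(55,110),142.5);b2=plane(p,f(90,155),142.5);print('B',b1,b2,np.linalg.norm(b1-b2))
print('flange',plane(p,f(260,105),105),plane(p,f(90,142),105))
w=plane(p,f(178,107,220),100);print('well',w, 'die',plane(p,f(145,45,220),89))
c=(e1+e2)/2; print(shift([c[0],c[1],260],np.arctan2(v[1],v[0])))
w=manip.camera_params('wrist');R=cv2.Rodrigues(w['rvec'])[0];s=manip.read_state()
Rt=Ro.from_euler('xyz',s['eef_rot']).as_matrix();print('cam in tool',Rt.T@(-R.T@w['tvec']-s['eef_pos']),'zaxis',Rt.T@R[2],w['K'])
E
```

```text
[559.27284488 154.68337668 142.5       ] [504.71977041 150.02849592 142.5       ] 54.75130911254737 0.08512137639610652
B [524.28191688 258.52290377 142.5       ] [498.19202507 237.31934243 142.5       ] 33.61953996838795
flange [533.3743556  151.25609166 105.        ] [512.16216837 250.99561844 105.        ]
well [530.56380797 -96.88857107 100.        ] die [571.37847195 -77.88667052  89.        ]
(array([-0.5532, -0.0544, -0.5637]), np.float64(0.169))
cam in tool [ -78.82350531 -180.5758019     0.97597882] zaxis [2.70295923e-01 9.62777195e-01 4.32180906e-04] [[297.53069547   0.         256.42250877]
 [  0.         297.53069547 192.67914078]
 [  0.           0.           1.        ]]
```

>>> play_rows(
  series=[
    [[-0.04,-0.02,-0.04],0.02,0],
    [[-0.08,-0.04,-0.08],0.05,0],
    [[-0.12,-0.054,-0.12],0.08,0.3],
    [[-0.15,-0.054,-0.155],0.11,0.35],
    [[-0.19,-0.054,-0.19],0.14,0.35],
    [[-0.225,-0.054,-0.225],0.169,0.35],
    [[-0.26,-0.054,-0.26],0.169,0.35],
    [[-0.295,-0.054,-0.3],0.169,0.35],
    [[-0.33,-0.054,-0.335],0.169,0.35],
    [[-0.365,-0.054,-0.37],0.169,0.35],
    [[-0.4,-0.054,-0.41],0.169,0.35],
    [[-0.435,-0.054,-0.445],0.169,0.35],
    [[-0.47,-0.054,-0.48],0.169,0.35],
    [[-0.51,-0.054,-0.52],0.169,0.35],
    [[-0.54,-0.054,-0.55],0.169,0.35],
    [[-0.553,-0.054,-0.564],0.169,0.35],
    [[-0.553,-0.054,-0.564],0.169,0.35],
    [[-0.553,-0.054,-0.564],0.169,0.35],
  ],
  squeeze=30,
)

```text
clock: 1.9
eef_pos: [531.5, 153.1, 258.7]
eef_rot: [-1.571, -0.002, -3.055]
wrist_force: [-0.3, 0.2, 0.0]
finger_gap: 61.3
```

```bash
python3 - <<'E'
from h import *
s=manip.read_state();print({k:np.round(s[k],3) for k in ('clock','joints','eef_pos','eef_rot','wrist_force','finger_gap')})
a,p=cam('wrist');save('w1.png',a)
E
```

```text
{'clock': np.float64(1.9), 'joints': array([2.140e-01, 2.730e-01, 1.432e+00, 1.000e-03, 1.438e+00, 1.698e+00]), 'eef_pos': array([531.543, 153.055, 258.66 ]), 'eef_rot': array([-1.571e+00, -2.000e-03, -3.055e+00]), 'wrist_force': array([-0.269,  0.164,  0.042]), 'finger_gap': np.float64(61.347)}
```

View pics/w1.png

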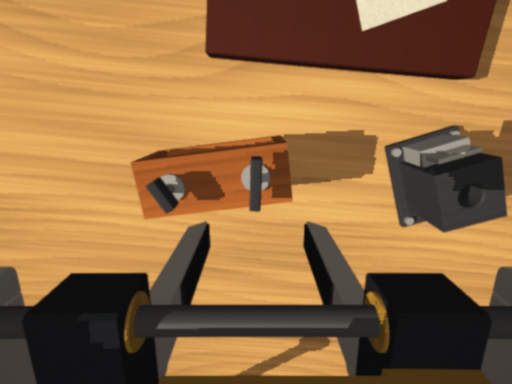

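The wrist view shows the long bar at about (256,184), the stub at (162,194) and the well at (470,195). The jaws straddle the bar's column. I'll measure all of this numerically.

```bash
python3 - <<'E'
from h import *
a=cv2.imread('pics/w1.png');p=manip.camera_params('wrist')
g=a[140:225,235:280].max(axis=2); m=(g<75).astype(np.uint8)
n,l,st,c=cv2.connectedComponentsWithStats(m);i=1+st[1:,4].argmax();print(st[i],c[i]+[235,140])
ys,xs=np.nonzero(l==i)
for y in range(ys.min(),ys.max()+1,3): print(y+140,xs[ys==y].min()+235,xs[ys==y].max()+235,end=' | ')
for dz in(142.5,):
  print(plane(p,(256,211),dz),plane(p,(257,160),dz))
C=np.array([531.7,152,0])
u=np.array([np.cos(.085),np.sin(.085),0])
print('pred ends',proj(p,[C+28*u+[0,0,142.5],C-28*u+[0,0,142.5],C+28*u+[0,0,120.5]]).round(1))
c=cv2.resize(a[110:240,380:512],None,fx=3,fy=3,interpolation=2);d=cv2.resize(a[135:225,130:300],None,fx=3,fy=3,interpolation=2)
o=np.zeros((400,920,3),np.uint8);o[:390,:396]=c;o[:270,400:910]=d;cv2.imwrite('pics/crop2.png',o[:, :])
E
```

```text
[ 16  17  11  53 510] [255.7372549  182.44313725]
157 252 260 | 160 252 261 | 163 252 261 | 166 252 261 | 169 252 261 | 172 252 260 | 175 252 261 | 178 251 261 | 181 251 261 | 184 251 260 | 187 251 260 | 190 251 260 | 193 251 259 | 196 251 259 | 199 251 259 | 202 251 259 | 205 251 259 | 208 251 259 | [506.87264197 149.58818343 142.5       ] [561.02229836 153.20363107 142.5       ]
pred ends [[255.7 161.3]
 [255.7 213.7]
 [255.8 157.8]]
```

>>> play_rows(
  series=[
    [[-0.002,0.035,0.001],0.01,0.35],
    [[-0.002,0.07,0.001],0.01,0.35],
    [[-0.002,0.1,0.001],0.01,0.35],
    [[-0.002,0.125,0.001],0.01,0.35],
    [[-0.002,0.139,0.001],0.01,0.35],
    [[-0.002,0.144,0.001],0.01,0.35],
    [[-0.002,0.144,0.001],0.01,0.35],
    [[-0.002,0.144,0.001],0.01,0.7],
    [[-0.002,0.144,0.001],0.01,1],
    [[-0.002,0.144,0.001],0.01,1],
    [[-0.002,0.144,0.001],0.01,1],
    [[-0.002,0.144,0.001],0.01,1],
    [[-0.002,0.144,0.001],0.01,1],
  ],
  squeeze=30,
)

```text
clock: 3.25
eef_pos: [533.3, 151.6, 115.2]
eef_rot: [-1.572, -0.001, -3.066]
wrist_force: [-1.4, 1.7, 0.9]
finger_gap: 16.3
```

>>> play_rows(
  series=[
    [[0,0,0],0,1],
    [[0,0,0],0,1],
    [[0,0,0],0,1],
  ],
)

```text
clock: 3.55
eef_pos: [533.3, 151.6, 115.2]
eef_rot: [-1.572, -0.001, -3.066]
wrist_force: [-0.2, 2.6, 0.0]
finger_gap: 11.9
```

View pics/crop2.png

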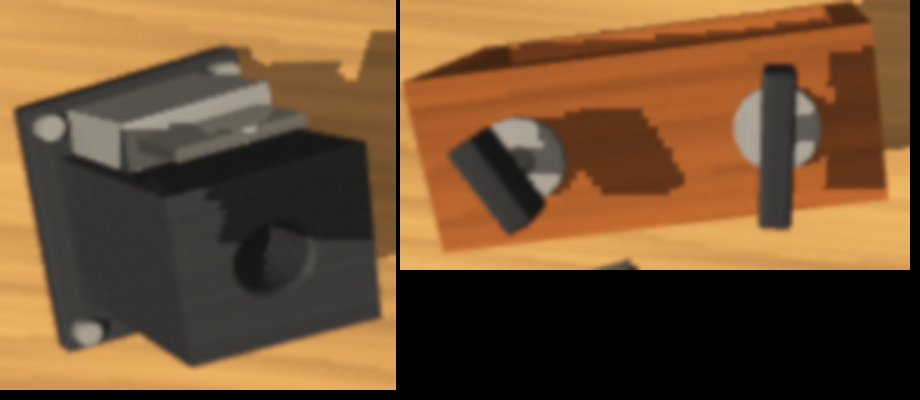

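>>> play_rows(
  series=[
    [[0,-0.008,0],0,1],
    [[0,-0.02,0],0,1],
    [[0,-0.04,0],0,1],
    [[0,-0.06,0],0,1],
    [[0,-0.08,0],0,1],
    [[0,-0.1,0],0,1],
    [[0,-0.12,0],0,1],
    [[0,-0.125,0],0,1],
    [[0,-0.125,0],0,1],
    [[0,-0.125,0],0,1],
  ],
)

```text
clock: 4.55
eef_pos: [533.1, 151.4, 239.4]
eef_rot: [-1.572, -0.002, -3.066]
wrist_force: [-0.1, 0.4, -1.7]
finger_gap: 11.7
```

```bash
python3 - <<'E'
from h import *
s=manip.read_state();print({k:np.round(s[k],3) for k in ('clock','joints','eef_pos','eef_rot','wrist_force','moment','finger_gap')})
# wrist camera pose at w1 time
w=manip.camera_params('wrist');Rw=cv2.Rodrigues(w['rvec'])[0];cw=-Rw.T@w['tvec'];Rt=Ro.from_euler('xyz',s['eef_rot']).as_matrix()
off=Rt.T@(cw-s['eef_pos']);Rc=Rw@Rt
R1=Ro.from_euler('xyz',[-1.571,-.002,-3.055]).as_matrix();RR=Rc@R1.T;c1=np.array([531.543,153.055,258.66])+R1@off
p=dict(w,rvec=cv2.Rodrigues(RR)[0].ravel(),tvec=-RR@c1)
f=lambda x,y:(380+x/3-.33,110+y/3-.33)
print('well w1',plane(p,f(275,257),100),[plane(p,f(*q),100)[:2].round(1) for q in((235,257),(316,257),(275,222),(275,294))])
cs=[plane(p,f(*q),100)[:2].round(1) for q in((165,195),(193,366),(380,318),(365,140))];print('corners',cs,np.mean(cs,0))
a,_=cam('wrist');save('w2.png',a)
E
```

```text
{'clock': np.float64(4.55), 'joints': array([2.100e-01, 2.870e-01, 1.459e+00, 1.000e-03, 1.398e+00, 1.706e+00]), 'eef_pos': array([533.128, 151.444, 239.377]), 'eef_rot': array([-1.572e+00, -2.000e-03, -3.066e+00]), 'wrist_force': array([-0.093,  0.425, -1.683]), 'moment': array([0.006, 0.006, 0.022]), 'finger_gap': np.float64(11.74)}
well w1 [ 533.89343811 -101.43158989  100.        ] [array([532.5, -86.1]), array([ 535.3, -117.1]), array([547.7, -97.5]), array([ 518.9, -105.7])]
corners [array([554.6, -52.9]), array([485.8, -81.7]), array([ 512.7, -149.3]), array([ 581.8, -121.6])] [ 533.725 -101.375]
```

View pics/w2.png

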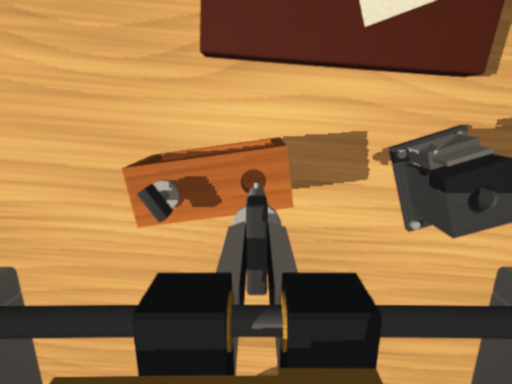

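The screw is held upright, with its tip near (256,186) and the well near (482,198). Next I'll hover beside the well with the twist pre-turned.

```bash
python3 - <<'E'
from h import *
print(shift([515,-117.5,230]))
E
```

```text
(array([0.0382, 0.0091, 0.2668]), 0)
```

>>> play_rows(
  series=[
    [[0.004,0,0.025],-0.1,1],
    [[0.01,0,0.06],-0.2,1],
    [[0.015,0,0.1],-0.3,1],
    [[0.02,0,0.14],-0.4,1],
    [[0.026,0,0.18],-0.5,1],
    [[0.032,0,0.215],-0.6,1],
    [[0.036,0.004,0.245],-0.65,1],
    [[0.038,0.009,0.262],-0.7,1],
    [[0.038,0.009,0.267],-0.7,1],
    [[0.038,0.009,0.267],-0.7,1],
    [[0.038,0.009,0.267],-0.7,1],
  ],
)

```text
clock: 5.7
eef_pos: [515.3, -116.8, 230.1]
eef_rot: [-1.573, -0.002, -2.367]
wrist_force: [-0.3, -1.0, -1.5]
finger_gap: 11.6
```

```bash
python3 - <<'E'
from h import *
s=manip.read_state();print({k:np.round(s[k],3) for k in ('clock','joints','eef_pos','eef_rot','wrist_force','moment','finger_gap')})
a,p=cam('wrist');save('w3.png',a)
zb=s['eef_pos'][2]+16.3
R=Ro.from_euler('xyz',s['eef_rot']).as_matrix();print('pred tip px',proj(p,[s['eef_pos']*[1,1,0]+[0,0,zb-117]]), 'pred well',proj(p,[[533,-100,100]]))
cv2.imwrite('pics/crop3.png',cv2.resize(a[120:245,175:335,::-1],None,fx=4.8,fy=4.8,interpolation=2))
b,_=cam('scene');save('s2.png',b)
E
```

```text
{'clock': np.float64(5.7), 'joints': array([-0.292,  0.235,  1.545, -0.   ,  1.364,  0.504]), 'eef_pos': array([ 515.311, -116.838,  230.056]), 'eef_rot': array([-1.573e+00, -2.000e-03, -2.367e+00]), 'wrist_force': array([-0.316, -0.995, -1.474]), 'moment': array([-0.031, -0.028,  0.014]), 'finger_gap': np.float64(11.585)}
pred tip px [[255.6620001  191.84861173]] pred well [[256.10296287 162.02498517]]
```

View pics/crop3.png

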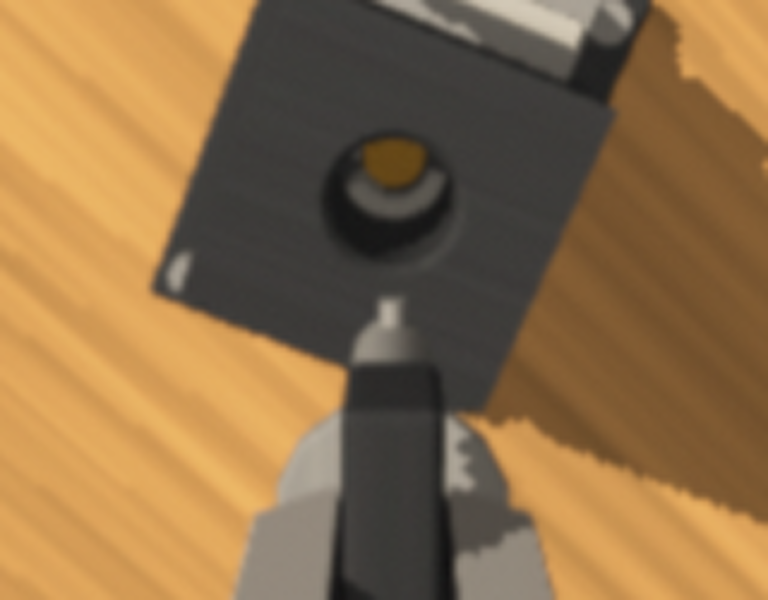

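```bash
python3 - <<'E'
from h import *
s=manip.read_state();p=manip.camera_params('wrist')
a=cv2.imread('pics/w3.png')
f=lambda x,y:(175+x/4.8-.4,120+y/4.8-.4)
T=s['eef_pos'];R=Ro.from_euler('xyz',s['eef_rot']).as_matrix();x=R[:,0]
P=lambda q,z:plane(p,f(*q),z)
for n,q in(('hole',(389,197)),):print(n,P(q,100))
for q in((320,197),(462,197),(389,128),(389,268)):print(P(q,100)[:2].round(1),end=' ')
cs=np.array([P(q,100)[:2] for q in((155,290),(483,415),(612,108))]);print(cs.round(1),(cs[0]+cs[2])/2,np.linalg.norm(cs[0]-cs[1]),np.linalg.norm(cs[2]-cs[1]))
zt=T[2]+16.3-117
tool=lambda X:(R.T@(X-T)).round(2)
print('lug top edge',tool(P((390,298),zt+15)),tool(P((390,298),zt+12)))
print('flange L/R',tool(P((280,500),zt+90)),tool(P((507,500),zt+90)))
print('bar end top',tool(P((347,365),T[2]+16.3+11)),tool(P((437,365),T[2]+16.3+11)))
print('bar end low edge / dark boundary',tool(P((392,410),T[2]+27.3)))
print('flange near edge',tool(P((392,330),zt+85.5)))
E
```

```text
hole [533.76351738 -98.54582118 100.        ]
[523.2 -87.7] [ 545. -110.] [544.5 -88. ] [ 522.4 -109.7] [[ 482.2  -75.9]
 [ 512.9 -149.1]
 [ 581.2 -119.3]] [531.70040385 -97.6196313 ] 79.37771995751523 74.54014333909348
lug top edge [-14.04  85.68   0.45] [-13.32  88.68   0.45]
flange L/R [ -2.37  10.73 -15.21] [-2.41 10.66 17.31]
bar end top [-33.63 -27.34  -4.2 ] [-33.64 -27.36   5.85]
bar end low edge / dark boundary [-28.35 -27.34   0.83]
flange near edge [-26.41  15.16   0.83]
```

>>> play_rows(
  series=[
    [[-0.01,0,-0.0005],0,1],
    [[-0.02,0,-0.0005],0,1],
    [[-0.0255,0,-0.0006],0,1],
    [[-0.0255,0.005,-0.0006],0,1],
    [[-0.0255,0.015,-0.0006],0,1],
    [[-0.0255,0.025,-0.0006],0,1],
    [[-0.0255,0.033,-0.0006],0,1],
    [[-0.0255,0.035,-0.0006],0,1],
    [[-0.0255,0.035,-0.0006],0,1],
    [[-0.0255,0.035,-0.0006],0,1],
  ],
)

```text
clock: 6.8
eef_pos: [533.2, -98.6, 195.5]
eef_rot: [-1.572, -0.001, -2.366]
wrist_force: [-0.6, -0.1, -2.1]
finger_gap: 12.0
```

```bash
cat > st.py <<'E'
from h import *
s=manip.read_state();print({k:np.round(s[k],3) for k in ('clock','joints','eef_pos','eef_rot','wrist_force','moment','finger_gap')})
R=Ro.from_euler('xyz',s['eef_rot']).as_matrix();print('tool force',(R.T@s['wrist_force']).round(2),'mom',(R.T@s['moment']).round(3))
E
python3 st.py
```

```text
{'clock': np.float64(6.8), 'joints': array([-0.25 ,  0.292,  1.555, -0.   ,  1.297,  0.545]), 'eef_pos': array([533.195, -98.562, 195.512]), 'eef_rot': array([-1.572e+00, -1.000e-03, -2.366e+00]), 'wrist_force': array([-0.65 , -0.097, -2.129]), 'moment': array([-0.01 ,  0.003, -0.063]), 'finger_gap': np.float64(11.962)}
tool force [ 0.53  2.13 -0.38] mom [ 0.005  0.063 -0.009]
```

>>> play_rows(
  series=[
    [[0,0.002,0],0,1],
    [[0,0.004,0],0,1],
    [[0,0.005,0],0,1],
    [[0,0.006,0],0,1],
    [[0,0.007,0],0,1],
    [[0,0.007,0],0,1],
  ],
)

```text
clock: 7.4
eef_pos: [533.1, -98.6, 188.3]
eef_rot: [-1.573, -0.001, -2.366]
wrist_force: [-0.2, -0.3, -2.7]
finger_gap: 12.2
```

>>> play_rows(
  series=[
    [[0,0.001,0],0,1],
    [[0,0.002,0],0,1],
    [[0,0.003,0],0,1],
    [[0,0.004,0],0,1],
    [[0,0.005,0],0,1],
    [[0,0.006,0],0,1],
    [[0,0.006,0],0,1],
  ],
)

```text
clock: 8.1
eef_pos: [533.1, -98.6, 182.2]
eef_rot: [-1.573, -0.001, -2.366]
wrist_force: [-0.8, -0.7, -1.9]
finger_gap: 11.8
```

>>> play_rows(
  series=[
    [[0,0.003,0],0,1],
    [[0,0.007,0],0,1],
    [[0,0.011,0],0,1],
    [[0,0.015,0],0,1],
    [[0,0.018,0],0,1],
    [[0,0.02,0],0,1],
    [[0,0.02,0],0,1],
  ],
)

```text
clock: 8.8
eef_pos: [532.9, -98.5, 161.8]
eef_rot: [-1.573, -0.002, -2.366]
wrist_force: [-0.2, -0.3, -2.3]
finger_gap: 11.9
```

>>> play_rows(
  series=[
    [[0,0.003,0],0,1],
    [[0,0.007,0],0,1],
    [[0,0.011,0],0,1],
    [[0,0.015,0],0,1],
    [[0,0.019,0],0,1],
    [[0,0.023,0],0,1],
    [[0,0.025,0],0,1],
    [[0,0.025,0],0,1],
  ],
)

```text
clock: 9.6
eef_pos: [532.7, -98.5, 136.5]
eef_rot: [-1.574, -0.002, -2.366]
wrist_force: [-0.6, 0.1, -1.8]
finger_gap: 11.5
```

>>> play_rows(
  series=[
    [[0,0.001,0],0,1],
    [[0,0.002,0],0,1],
    [[0,0.003,0],0,1],
    [[0,0.0035,0],0,1],
    [[0,0.0035,0],0,1],
  ],
)

```text
clock: 10.1
eef_pos: [532.7, -98.6, 133.0]
eef_rot: [-1.573, -0.002, -2.366]
wrist_force: [0.2, -1.5, -1.6]
finger_gap: 12.1
```

>>> play_rows(
  series=[
    [[0,0.0005,0],0,1],
    [[0,0.001,0],0,1],
    [[0,0.001,0],0,1],
  ],
)

```text
clock: 10.4
eef_pos: [532.7, -98.6, 132.0]
eef_rot: [-1.573, -0.002, -2.366]
wrist_force: [-0.2, -3.0, -2.2]
finger_gap: 11.7
```

>>> play_rows(
  series=[
    [[0,0.0005,0],0,1],
    [[0,0.0008,0],0,1],
    [[0,0.0008,0],0,1],
  ],
)

```text
clock: 10.7
eef_pos: [532.7, -98.6, 131.2]
eef_rot: [-1.573, -0.002, -2.366]
wrist_force: [-1.0, -0.9, -0.1]
finger_gap: 11.7
```

>>> play_rows(
  series=[
    [[0,0.0003,0],0,1],
    [[0,0.0005,0],0,1],
    [[0,0.0005,0],0,1],
  ],
)

```text
clock: 11.0
eef_pos: [532.9, -98.7, 131.1]
eef_rot: [-1.573, -0.002, -2.366]
wrist_force: [-1.2, -1.4, 3.8]
finger_gap: 11.7
```

```bash
python3 st.py
```

```text
{'clock': np.float64(11.0), 'joints': array([-2.500e-01,  3.560e-01,  1.627e+00, -1.000e-03,  1.161e+00,
        5.450e-01]), 'eef_pos': array([532.862, -98.683, 131.063]), 'eef_rot': array([-1.573e+00, -2.000e-03, -2.366e+00]), 'wrist_force': array([-1.21 , -1.435,  3.809]), 'moment': array([-0.403,  0.412, -0.061]), 'finger_gap': np.float64(11.653)}
tool force [ 1.88 -3.81  0.17] mom [-0.001  0.062 -0.576]
```

>>> play_rows(
  series=[
    [[0,0.0005,0],-0.07,1],
    [[0,0.0005,0],-0.14,1],
    [[0,0.0005,0],-0.21,1],
    [[0,0.0005,0],-0.28,1],
    [[0,0.0005,0],-0.35,1],
  ],
)

```text
clock: 11.5
eef_pos: [533.3, -98.9, 131.1]
eef_rot: [-1.572, -0.001, -2.013]
wrist_force: [0.8, -2.1, 4.0]
finger_gap: 11.7
```

>>> play_rows(
  series=[
    [[0,0.0005,0],-0.07,1],
    [[0,0.0005,0],-0.14,1],
    [[0,0.0005,0],-0.21,1],
    [[0,0.0005,0],-0.28,1],
    [[0,0.0005,0],-0.35,1],
  ],
)

```text
clock: 12.0
eef_pos: [533.7, -99.1, 131.1]
eef_rot: [-1.571, -0.001, -1.661]
wrist_force: [-0.2, -3.2, 4.0]
finger_gap: 11.6
```

```bash
python3 st.py
```

```text
{'clock': np.float64(12.0), 'joints': array([-2.510e-01,  3.570e-01,  1.627e+00, -1.000e-03,  1.158e+00,
       -1.610e-01]), 'eef_pos': array([533.707, -99.063, 131.055]), 'eef_rot': array([-1.571e+00, -1.000e-03, -1.661e+00]), 'wrist_force': array([-0.15 , -3.166,  4.025]), 'moment': array([-0.596, -0.01 , -0.   ]), 'finger_gap': np.float64(11.574)}
tool force [ 3.17 -4.02  0.13] mom [ 0.063  0.    -0.593]
```

>>> play_rows(
  series=[
    [[0.0003,0.0005,0],-0.07,1],
    [[0.0003,0.0005,0],-0.14,1],
    [[0.0003,0.0005,0],-0.21,1],
    [[0.0003,0.0005,0],-0.28,1],
    [[0.0003,0.0005,0],-0.35,1],
  ],
)

```text
clock: 12.5
eef_pos: [534.0, -99.3, 131.1]
eef_rot: [-1.57, -0.001, -1.308]
wrist_force: [-2.0, -0.4, 5.4]
finger_gap: 11.9
```

>>> play_rows(
  series=[
    [[0,0.0005,0],-0.07,1],
    [[0,0.0005,0],-0.14,1],
    [[0,0.0005,0],-0.21,1],
    [[0,0.0005,0],-0.28,1],
    [[0,0.0005,0],-0.35,1],
  ],
)

```text
clock: 13.0
eef_pos: [534.4, -99.3, 131.2]
eef_rot: [-1.569, -0.002, -0.955]
wrist_force: [0.6, -0.9, 4.9]
finger_gap: 11.8
```

```bash
python3 st.py
```

```text
{'clock': np.float64(13.0), 'joints': array([-0.251,  0.357,  1.627, -0.   ,  1.156, -0.867]), 'eef_pos': array([534.439, -99.337, 131.164]), 'eef_rot': array([-1.569, -0.002, -0.955]), 'wrist_force': array([ 0.592, -0.917,  4.928]), 'moment': array([-0.261, -0.117, -0.027]), 'finger_gap': np.float64(11.804)}
tool force [ 1.1  -4.93 -0.04] mom [-0.055  0.026 -0.28 ]
```

>>> play_rows(
  series=[
    [[0,0.0005,0],-0.07,1],
    [[0,0.0005,0],-0.14,1],
    [[0,0.0005,0],-0.21,1],
    [[0,0.0005,0],-0.28,1],
    [[0,0.0005,0],-0.35,1],
  ],
)

```text
clock: 13.5
eef_pos: [534.4, -99.1, 130.4]
eef_rot: [-1.57, -0.002, -0.602]
wrist_force: [-0.8, -0.6, -0.7]
finger_gap: 11.6
```

```bash
python3 st.py
```

```text
{'clock': np.float64(13.5), 'joints': array([-0.251,  0.357,  1.628,  0.   ,  1.154, -1.22 ]), 'eef_pos': array([534.368, -99.135, 130.412]), 'eef_rot': array([-1.57 , -0.002, -0.602]), 'wrist_force': array([-0.81 , -0.592, -0.68 ]), 'moment': array([-0.229, -0.094, -0.01 ]), 'finger_gap': np.float64(11.562)}
tool force [-0.33  0.68 -0.95] mom [-0.136  0.01  -0.208]
```

>>> play_rows(
  series=[
    [[0,0.0005,0],0,1],
    [[0,0.001,0],0,1],
    [[0,0.001,0],0,1],
  ],
)

```text
clock: 13.8
eef_pos: [534.1, -99.2, 129.1]
eef_rot: [-1.57, -0.002, -0.604]
wrist_force: [-0.2, -2.4, -2.0]
finger_gap: 11.8
```

```bash
python3 st.py
```

```text
{'clock': np.float64(13.8), 'joints': array([-0.251,  0.359,  1.629, -0.   ,  1.152, -1.218]), 'eef_pos': array([534.136, -99.164, 129.057]), 'eef_rot': array([-1.57 , -0.002, -0.604]), 'wrist_force': array([-0.173, -2.409, -1.955]), 'moment': array([-0.548,  0.063, -0.068]), 'finger_gap': np.float64(11.756)}
tool force [ 1.22  1.96 -2.08] mom [-0.487  0.067 -0.259]
```

>>> play_rows(
  series=[
    [[0,0.0008,0],0,1],
    [[0,0.0016,0],0,1],
    [[0,0.0024,0],0,1],
    [[0,0.003,0],0,1],
    [[0,0.003,0],0,1],
  ],
)

```text
clock: 14.3
eef_pos: [534.2, -99.2, 126.1]
eef_rot: [-1.57, -0.002, -0.604]
wrist_force: [-1.9, -1.7, 0.3]
finger_gap: 11.7
```

>>> play_rows(
  series=[
    [[0,0.0008,0],0,1],
    [[0,0.0016,0],0,1],
    [[0,0.0022,0],0,1],
    [[0,0.0022,0],0,1],
  ],
)

```text
clock: 14.7
eef_pos: [534.2, -99.2, 124.0]
eef_rot: [-1.57, -0.002, -0.604]
wrist_force: [-2.3, -2.1, 3.9]
finger_gap: 11.8
```

```bash
python3 st.py
```

```text
{'clock': np.float64(14.7), 'joints': array([-0.251,  0.365,  1.634, -0.   ,  1.141, -1.218]), 'eef_pos': array([534.187, -99.224, 123.976]), 'eef_rot': array([-1.57 , -0.002, -0.604]), 'wrist_force': array([-2.262, -2.086,  3.866]), 'moment': array([-0.562,  0.438, -0.075]), 'finger_gap': np.float64(11.755)}
tool force [-0.67 -3.87 -3.  ] mom [-0.712  0.073  0.041]
```

>>> play_rows(
  series=[
    [[0,0.0008,0],0,1],
    [[0,0.0016,0],0,1],
    [[0,0.0024,0],0,1],
    [[0,0.0026,0],0,1],
    [[0,0.0026,0],0,1],
  ],
)

```text
clock: 15.2
eef_pos: [534.2, -99.2, 121.4]
eef_rot: [-1.57, -0.002, -0.604]
wrist_force: [-2.5, -1.3, 4.5]
finger_gap: 11.7
```

```bash
python3 st.py
```

```text
{'clock': np.float64(15.2), 'joints': array([-0.251,  0.368,  1.636, -0.   ,  1.136, -1.218]), 'eef_pos': array([534.217, -99.237, 121.375]), 'eef_rot': array([-1.57 , -0.002, -0.604]), 'wrist_force': array([-2.537, -1.251,  4.528]), 'moment': array([-0.483,  0.448,  0.003]), 'finger_gap': np.float64(11.712)}
tool force [-1.37 -4.53 -2.47] mom [-0.652 -0.004  0.095]
```

Spring force fits: about 6.5 N after adding back the weight. Now I'll turn clockwise while following the thread down.

>>> play_rows(
  series=[
    [[0,0.0002,0],0.06,1],
    [[0,0.0002,0],0.12,1],
    [[0,0.0003,0],0.18,1],
    [[0,0.0004,0],0.24,1],
    [[0,0.0005,0],0.3,1],
  ],
)

```text
clock: 15.7
eef_pos: [534.4, -99.1, 120.9]
eef_rot: [-1.569, -0.002, -0.906]
wrist_force: [-1.2, -0.7, 3.8]
finger_gap: 12.0
```

```bash
python3 st.py
```

```text
{'clock': np.float64(15.7), 'joints': array([-0.251,  0.369,  1.636,  0.   ,  1.134, -0.916]), 'eef_pos': array([534.404, -99.136, 120.942]), 'eef_rot': array([-1.569, -0.002, -0.906]), 'wrist_force': array([-1.172, -0.705,  3.826]), 'moment': array([-0.293,  0.287,  0.065]), 'finger_gap': np.float64(12.0)}
tool force [-0.16 -3.83 -1.35] mom [-0.407 -0.066 -0.054]
```

>>> play_rows(
  series=[
    [[0,0.0002,0],0.06,1],
    [[0,0.0004,0],0.12,1],
    [[0,0.0006,0],0.18,1],
    [[0,0.0008,0],0.24,1],
    [[0,0.001,0],0.3,1],
    [[0,0.0012,0],0.36,1],
    [[0,0.0014,0],0.42,1],
  ],
)

```text
clock: 16.4
eef_pos: [534.3, -99.1, 119.6]
eef_rot: [-1.569, -0.001, -1.328]
wrist_force: [-3.5, -1.2, 5.2]
finger_gap: 11.6
```

```bash
python3 st.py
```

```text
{'clock': np.float64(16.4), 'joints': array([-0.251,  0.37 ,  1.638, -0.   ,  1.132, -0.493]), 'eef_pos': array([534.29 , -99.093, 119.557]), 'eef_rot': array([-1.569e+00, -1.000e-03, -1.328e+00]), 'wrist_force': array([-3.547, -1.224,  5.161]), 'moment': array([-0.46 ,  0.889,  0.026]), 'finger_gap': np.float64(11.605)}
tool force [ 0.34 -5.17 -3.73] mom [-0.973 -0.027 -0.233]
```

>>> play_rows(
  series=[
    [[0,0.0002,-0.0002],0.06,1],
    [[0,0.0003,-0.0002],0.12,1],
    [[0,0.0005,-0.0002],0.18,1],
    [[0,0.0006,-0.0002],0.24,1],
    [[0,0.0008,-0.0002],0.3,1],
    [[0,0.001,-0.0002],0.36,1],
    [[0,0.0011,-0.0002],0.42,1],
    [[0,0.0012,-0.0002],0.48,1],
    [[0,0.0013,-0.0002],0.54,1],
  ],
)

```text
clock: 17.3
eef_pos: [533.9, -99.2, 118.3]
eef_rot: [-1.569, -0.0, -1.871]
wrist_force: [-3.9, -1.4, 6.1]
finger_gap: 12.0
```

```bash
python3 st.py
```

```text
{'clock': np.float64(17.3), 'joints': array([-0.251,  0.371,  1.639, -0.   ,  1.129,  0.049]), 'eef_pos': array([533.93 , -99.151, 118.292]), 'eef_rot': array([-1.569, -0.   , -1.871]), 'wrist_force': array([-3.919, -1.371,  6.102]), 'moment': array([-0.479,  1.011,  0.017]), 'finger_gap': np.float64(12.031)}
tool force [ 2.47 -6.11 -3.33] mom [-0.824 -0.019 -0.757]
```

>>> play_rows(
  series=[
    [[0.0001,0,-0.0002],0.07,1],
    [[0.0001,0,-0.0002],0.14,1],
    [[0.0001,0,-0.0002],0.21,1],
    [[0.0001,0,-0.0002],0.28,1],
    [[0.0001,0,-0.0002],0.35,1],
    [[0.0001,0,-0.0002],0.42,1],
  ],
)

```text
clock: 17.9
eef_pos: [533.6, -99.1, 118.3]
eef_rot: [-1.57, 0.0, -2.294]
wrist_force: [-3.2, -0.4, 5.0]
finger_gap: 12.0
```

```bash
python3 st.py
```

```text
{'clock': np.float64(17.9), 'joints': array([-0.251,  0.371,  1.64 , -0.   ,  1.13 ,  0.472]), 'eef_pos': array([533.554, -99.079, 118.293]), 'eef_rot': array([-1.57 ,  0.   , -2.294]), 'wrist_force': array([-3.201, -0.425,  4.986]), 'moment': array([-0.288,  0.95 , -0.05 ]), 'finger_gap': np.float64(11.992)}
tool force [ 2.43 -4.99 -2.11] mom [-0.522  0.05  -0.845]
```

>>> play_rows(
  series=[
    [[0.0001,0,-0.0001],0.04,1],
    [[0.0001,0,-0.0001],0.08,1],
    [[0.0001,0,-0.0001],0.12,1],
    [[0.0001,0,-0.0001],0.12,1],
  ],
)

```text
clock: 18.3
eef_pos: [533.4, -99.0, 118.4]
eef_rot: [-1.57, 0.001, -2.415]
wrist_force: [-3.3, -1.2, 6.1]
finger_gap: 12.0
```

```bash
python3 st.py
```

```text
{'clock': np.float64(18.3), 'joints': array([-0.251,  0.37 ,  1.64 ,  0.   ,  1.13 ,  0.593]), 'eef_pos': array([533.376, -99.022, 118.379]), 'eef_rot': array([-1.570e+00,  1.000e-03, -2.415e+00]), 'wrist_force': array([-3.278, -1.198,  6.057]), 'moment': array([-0.36 ,  0.76 ,  0.023]), 'finger_gap': np.float64(12.038)}
tool force [ 3.24 -6.06 -1.28] mom [-0.236 -0.024 -0.808]
```

>>> play_rows(
  series=[
    [[0,0,0],0.03,1],
    [[0,0,0],0.06,1],
    [[0,0,0],0.06,1],
  ],
)

```text
clock: 18.6
eef_pos: [533.3, -99.0, 118.4]
eef_rot: [-1.57, 0.001, -2.476]
wrist_force: [-3.3, -1.6, 4.9]
finger_gap: 11.8
```

```bash
python3 st.py
```

```text
{'clock': np.float64(18.6), 'joints': array([-0.251,  0.37 ,  1.64 ,  0.   ,  1.13 ,  0.654]), 'eef_pos': array([533.323, -98.956, 118.41 ]), 'eef_rot': array([-1.570e+00,  1.000e-03, -2.476e+00]), 'wrist_force': array([-3.347, -1.556,  4.859]), 'moment': array([-0.419,  0.711,  0.028]), 'finger_gap': np.float64(11.827)}
tool force [ 3.59 -4.86 -0.84] mom [-0.109 -0.028 -0.818]
```

>>> play_rows(
  series=[
    [[0.0001,0,0],0.04,1],
    [[0.0001,0,0],0.08,1],
    [[0.0001,0,0],0.08,1],
  ],
)

```text
clock: 18.9
eef_pos: [533.3, -99.0, 118.4]
eef_rot: [-1.57, 0.001, -2.556]
wrist_force: [-1.7, -1.3, 4.7]
finger_gap: 11.8
```

```bash
python3 st.py
```

```text
{'clock': np.float64(18.9), 'joints': array([-0.251,  0.37 ,  1.641,  0.   ,  1.13 ,  0.734]), 'eef_pos': array([533.264, -98.977, 118.416]), 'eef_rot': array([-1.570e+00,  1.000e-03, -2.556e+00]), 'wrist_force': array([-1.711, -1.254,  4.673]), 'moment': array([-0.417,  0.578,  0.191]), 'finger_gap': np.float64(11.753)}
tool force [ 2.12 -4.67  0.1 ] mom [ 0.028 -0.192 -0.712]
```

>>> play_rows(
  series=[
    [[0.0001,0,0],0.04,1],
    [[0.0001,0,0],0.08,1],
    [[0.0001,0,0],0.08,1],
  ],
)

```text
clock: 19.2
eef_pos: [533.2, -99.0, 118.4]
eef_rot: [-1.57, 0.001, -2.636]
wrist_force: [-2.3, -1.6, 3.9]
finger_gap: 11.7
```

```bash
python3 st.py
```

```text
{'clock': np.float64(19.2), 'joints': array([-0.251,  0.37 ,  1.641,  0.   ,  1.13 ,  0.814]), 'eef_pos': array([533.213, -99.004, 118.427]), 'eef_rot': array([-1.570e+00,  1.000e-03, -2.636e+00]), 'wrist_force': array([-2.253, -1.583,  3.921]), 'moment': array([-0.403,  0.584,  0.144]), 'finger_gap': np.float64(11.661)}
tool force [ 2.73 -3.92  0.29] mom [ 0.069 -0.144 -0.706]
```

The stop is felt: torque rose from about 0 to 0.19 Nm. Next I'll lift slightly to check that the thread holds.

>>> play_rows(
  series=[
    [[0,-0.0004,0],0,1],
    [[0,-0.0007,0],0,1],
    [[0,-0.0007,0],0,1],
  ],
)

```text
clock: 19.5
eef_pos: [533.0, -99.0, 118.7]
eef_rot: [-1.571, 0.0, -2.635]
wrist_force: [-0.2, -2.5, -2.3]
finger_gap: 11.8
```

```bash
python3 st.py
```

```text
{'clock': np.float64(19.5), 'joints': array([-0.251,  0.37 ,  1.641,  0.   ,  1.131,  0.813]), 'eef_pos': array([533.03 , -98.973, 118.723]), 'eef_rot': array([-1.571,  0.   , -2.635]), 'wrist_force': array([-0.244, -2.495, -2.282]), 'moment': array([-0.503,  0.232,  0.2  ]), 'finger_gap': np.float64(11.755)}
tool force [1.42 2.28 2.06] mom [ 0.327 -0.2   -0.446]
```

The thread carries the load: a 0.3 mm lift swung the force by 6 N. I'll release and retreat.

>>> play_rows(
  series=[
    [[0,0,0],0,0.8],
    [[0,0,0],0,0.6],
    [[0,0,0],0,0.45],
    [[0,0,0],0,0.4],
    [[0,0,0],0,0.4],
    [[0,0,0],0,0.4],
    [[0,-0.01,0],0,0.4],
    [[0,-0.03,0],0,0.4],
    [[0,-0.06,0],0,0.4],
    [[0,-0.09,0],0,0.4],
    [[0,-0.12,0],0,0.4],
    [[0,-0.13,0],0,0.4],
    [[0,-0.13,0],0,0.4],
    [[0,-0.13,0],0,0.4],
  ],
)

```text
clock: 20.9
eef_pos: [532.6, -98.9, 247.5]
eef_rot: [-1.572, -0.001, -2.635]
wrist_force: [-0.3, -0.0, 0.3]
finger_gap: 56.2
```

```bash
python3 - <<'E'
from h import *
a,p=cam('wrist');b,q=cam('scene')
# expected flange underside z=103.5 -> bar top 146
print(proj(p,[[533.3,-99,146]]),proj(q,[[533.3,-99,146],[533.3,-99,103.5]]))
A=cv2.resize(a[110:260,150:350],None,fx=2,fy=2);B=cv2.resize(b[140:240,180:280],None,fx=3.9,fy=3.9,interpolation=2)
o=np.zeros((400,800,3),np.uint8);o[:300,:400]=A;o[:390,405:795]=B;save('fin.png',o)
E
```

```text
[[255.86325323 191.44003222]] [[232.08254813 172.12961508]
 [232.86821192 186.3132234 ]]
```

View pics/fin.png

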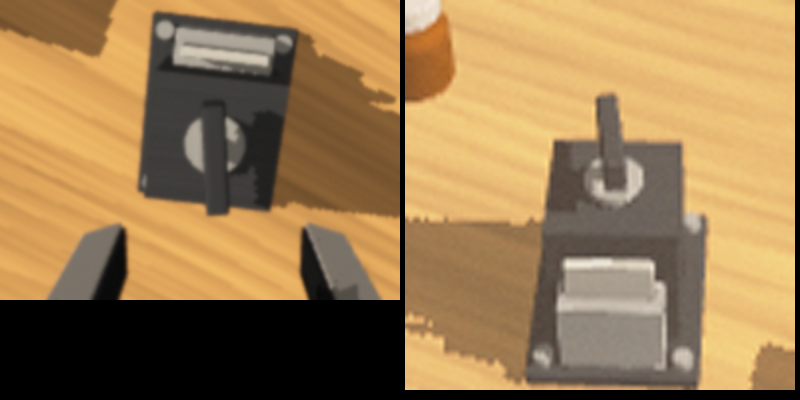

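The screw stands upright in the well. The flange centre is at scene pixel (233.3,186.2), against a predicted (232.9,186.3) for home. The gripper is clear, so I'm handing in.

```bash
python3 -c "
from cell import manip
manip.sign_off()"
```

```text
the job is handed in; nothing more can be done
```

The long screw is out of the rack, screwed home in the well and released, and the job was handed in at about 21 s. No verdict is reported, so the result rests on my own checks below.

**What I did:** I lifted the screw from the rack and lowered it into the well. The lugs met the ring at tool height 131.1 mm. I turned counter-clockwise with about 6 N of push until the lugs dropped. Then I pressed about 5 mm onto the spring pad and turned clockwise about 2.0 rad to the stop. The wrist force at the readings stayed below about 8 N, far under the 45 N limit.

**Checks that agreed:**
- **Depth:** The tool went down about 12.7 mm from ring contact, to 118.4 mm; fully home should be 12.5 mm.
- **Stop:** Torque rose to 0.14–0.19 Nm at the end of the turn.
- **Thread holding:** A slight lift before release (0.7 mm commanded, 0.3 mm reached) swung the vertical force from about +4 to −2 N, so the thread was carrying the load.
- **Final pictures:** The screw stands upright, with the flange where the home position predicts to within about 2 px. The gripper is clear.

**Checks that disagreed or were not made:**
- **Stop angle:** The stop came at about 2.0 rad rather than 1.87. Starting from one side of the gap, or the ring slipping slightly, would explain it.
- **Well position:** Three camera estimates of the well differed by 3 to 5 mm. I steered by the screw's position relative to the hole in one close view instead.
- **Bystanders:** I did not measure the short screw, jar and hammer again. Nothing came near them, and no contact showed at any force reading.

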